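Stow the fuse carton in the push-push tilt-out bin

ROBOT

A 6-joint arm with a two-finger parallel gripper is mounted at the origin on a cart in front of the work surface, level with it; the furniture and walls round the work are solid. World frame = base frame: x ahead of the robot, y to its left, z up, the work surface at z = 0. Lengths are in m, angles in rad, forces in N, time in s.
With the tool pointing down it reaches from about 0.25 to 0.775 m from the base axis. Payload 4 kg.
Tool frame: the origin (TCP) lies at the very end of the fingers, on their centre line; the grasp point (between the pads) lies 19 mm behind it (robot.tcp_to_grasp is the distance from the TCP to the grasp point, in m); z points along the fingers, y is the line along which they close (so a half turn about z gives the same grasp; the last joint's range is limited). The gripper opens to 94 mm and grips with 3 to 60 N. Pads are 16 mm wide; open, the fingers measure 119 mm over their backs; the gripper's body (75 mm by 177 mm) begins 78 mm behind the grasp point.
Start: joints at [-1.325, 0.087, 1.371, -0, 1.684, -0.103], TCP at [0.188, -0.517, 0.206] pointing down, gripper open.
Joint ranges: [-3.1, 3.1], [-0.76, 2.03], [0.27, 2.55], [-1.08, 4.22], [0.17, 2.65], [-2.57, 2.57]. Speed limits (rad/s): [2.79, 2.79, 3.14, 3.14, 3.14, 3.14].

INTERFACE

Orientations are given as [roll, pitch, yaw] about the fixed x, y, z axes, in that order (R = Rz(yaw) Ry(pitch) Rx(roll)).
In Python, from bench import robot, cam, telemetry, workorder gives the robot as it stands (robot), with the cameras (cam), the readings (telemetry) and the job (workorder).
- The arm moves only by the shell command python3 nudge.py FILE, which reads ROWS from the file FILE. ROWS is a JSON list of rows, 1 to 20 of them, each an object with the fields jaw (the finger opening in m), xyz (a list: dx, dy, dz in parts of the range, where 1.0 means 1 m), spin (a turn about the tool's z in fractions of the full range, 1 being pi/2 rad); a field left out counts as zero (the opening has to be given); each row shifts and turns the commanded pose from where the row before left it, along the tool's axes as they then stand; what a row does not reach is not made up. A row lasts 1/12 s, in which the tool goes at most 0.0417 m and 0.125 rad, less where a joint would pass 70% of its speed; a pose out of reach is approached as far as the arm can. The fingers move at their own pace and stop on an object; the grip force is fixed at half the most. Time passes only in rows, so rows that do not move let the fingers close. It prints the time, the measured TCP pose, the force, the opening and the grip force at its end. Shift and turn numbers lie between -1 and 1, and a call with a number outside is refused. Input that does not fit is refused with a message, and nothing moves.
- telemetry.get_obs(): the state, without advancing time (a new reading comes with each control period).
- cam.snapshot(name): name is "scene" or "top"; returns a dict with "color" (480x640x3 uint8, blue, green, red), "fx", "fy", "cx", "cy" (pixels), "k1" (the pictures are not rectified: a ray, as slopes to the right and down, at radius r is drawn at 1 + k1 r^2 times it, then the intrinsics apply), "extrinsics" (4x4, takes a point from world to camera coordinates). Camera axes: x right, y down, z forward; pixel columns grow to the right and rows downward; lengths in m; the calibration is good to about 2 mm. A picture is of the moment at which its call begins. There is no depth.
- workorder.close_job(): hands the job in; it is judged then, once.
The state is a dict: "time": time; "joint_positions": joint angles; "qvel": joint speeds; "joint_torque": joint torques, N m; "tool_pos": TCP position; "ee_rot": TCP orientation; "wrist_force": force on the tool from outside, world axes, zero at the start; "wrist_torque": the same for the moment, N m; "width": finger opening in m; "finger_force": force on a finger pad.
Only numpy, scipy, OpenCV 4.12 (cv2) and the standard library are available. Lean on these libraries where they do the work, as an engineer would, in place of code of your own. Each camera call takes 0.05 s, during which the arm holds its last target. There are 200 camera calls.

TASK

Put the carton of fuses away in the tilt-out bin of the small grey cabinet: press the bin's front once to free it so that it swings out by itself, set the carton inside, then push the bin shut and press it home until it latches and stays closed when you let go. Leave the torch, the solder spool and the round tin where they are.

Things in the scene. Friction and masses are not known exactly. Their poses are not given: they have to be found in the camera images.
- cabinet: Grey cabinet fixed to the bench, 164 deep (x) x 194 wide (y) x 310 mm high; origin at the centre of its underside, front faces its -x, z up. Its lower front holds one tilt-out bin, whose shut aluminium front slopes at 45 degrees (low edge towards the robot). A push-push latch holds it: press the shut bin in and let go, and it swings out; push it shut and past, let go, and it stays.
- overhang (a point): Middle of the lower front edge of the cabinet's overhanging top panel, 296 mm above the bench, about 130 mm straight above the press pad of the shut bin: a vertical tool strikes it, so reach the pad with the tool tilted about 45 degrees, coming from the robot's side. Axes as the cabinet's.
- bin (a joint): Tilt of the bin, rad: 0 (+-0.01) shut and latched; grows as it swings out to 1.22 (stop). To free: press the pad in slowly by 8 mm to the rigid stop near -0.088 (5 to 8 N on the way, stop felt at 10 to 20 N), let go; a spring swings it out in 1.5 s. To latch: push it in (5 to 10 N, more if fast) past 0 to the same stop, let go; pushed less far (short of -0.08) it may swing out again.
- press_pad (a point): Centre of the outer face of the black rubber press pad (80 x 24 mm) near the top of the bin's front; moves with the bin; 95 mm from the hinge line along the front, 9 mm outside it. Axes: -x out of the front, y along the hinge line, z along the front to its top edge, 20 mm beyond this point. The front panel is 170 wide x 115 x 6 mm.
- bin_hinge (a point): Midpoint of the bin's level hinge line at the bottom of its front; 90 mm above the bench, 60 mm in front of the cabinet's origin. Axes as the cabinet's; the hinge line is y.
- bin_in (a point): Centre of the inner floor of the pocket behind the bin's front; moves with the bin. Axes as press_pad: x from front to rear wall, z up out of the pocket. Pocket: 112 mm in x (+-56), 130 mm in y (+-65); rear and side walls stand 43 mm above the floor, the front panel 103 mm. Fully out, the front and the pocket's z lean 25 degrees from vertical towards the robot, clear of the overhang.
- fuse_carton: Small brown and white cardboard carton of fuses lying on the bench, 40 (x) x 85 (y) x 50 mm (z), 60 to 130 g; origin at the centre of its underside, grasp across the 40 mm.
- torch: Small black torch, 31 x 106 x 31 mm, bystander; origin on its underside.
- flux_tin: Flat round yellow tin, 57 mm across, 22 mm high, bystander; origin at the centre of its underside.
- solder_spool: Grey spool of solder standing on its flange, 56 mm across, 36 mm high, bystander; origin at the centre of its underside.

How it is judged:
By the outcome, as a careful person would: the job done as asked, in the order asked, and still so for the second after the job is handed in, with the robot touching nothing.
It also fails if it takes over 56 s, if anything falls off the work surface, if the arm or the gripper's body presses on something with over 40 N, if the wrist force passes 120 N, or if a joint passes its speed limit or range.

## Working session

There is one attempt and no reset: what is moved stays moved. The work goes in short steps, Python scripts to look and compute and a shell command to move; the robot and the scene stay as the last step left them, time stands still between calls to the robot, and variables do not carry over. Pictures are saved under pics/ and viewed, at most 10 in all, crops included, and the job is handed in when it is done.

```bash
ls; mkdir -p pics
python3 - <<'E'
from bench import robot, cam, telemetry, workorder
import cv2,numpy as np
for n in("scene","top"):
    s=cam.snapshot(n); cv2.imwrite(f"pics/{n}0.png",s["color"])
    print(n,s["fx"],s["fy"],s["cx"],s["cy"],s["k1"]);print(np.round(s["extrinsics"],4).tolist())
o=telemetry.get_obs();print(o["time"],o["tool_pos"],o["ee_rot"],o["width"])
E
```

```text
bench.py
nudge.py
pics
scene 543.7710594835212 543.7710594835212 323.13145119557674 234.81001345353053 0.017872359663006487
[[-0.866, -0.5, 0.0079, 0.4621], [-0.3096, 0.5236, -0.7937, 0.2697], [0.3927, -0.6898, -0.6082, 1.6575], [0.0, 0.0, 0.0, 1.0]]
top 478.0679949564849 478.0679949564849 321.9265405281771 243.94611091934007 -0.011970206973748043
[[-0.0052, -1.0, 0.004, 0.0948], [-0.9967, 0.0049, -0.0805, 0.4985], [0.0804, -0.0044, -0.9967, 1.4151], [0.0, 0.0, 0.0, 1.0]]
0.1 [ 0.18784916 -0.51641249  0.20440924] [-3.13959605e+00 -1.94304807e-04  3.48811625e-01] 0.09381938498192408
```

View pics/scene0.png

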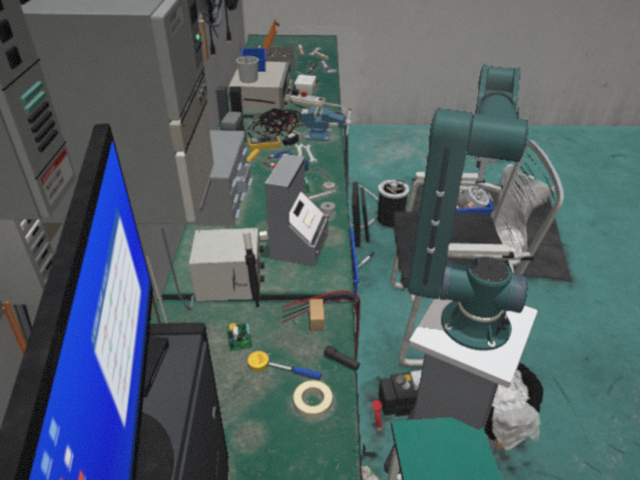

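View pics/top0.png

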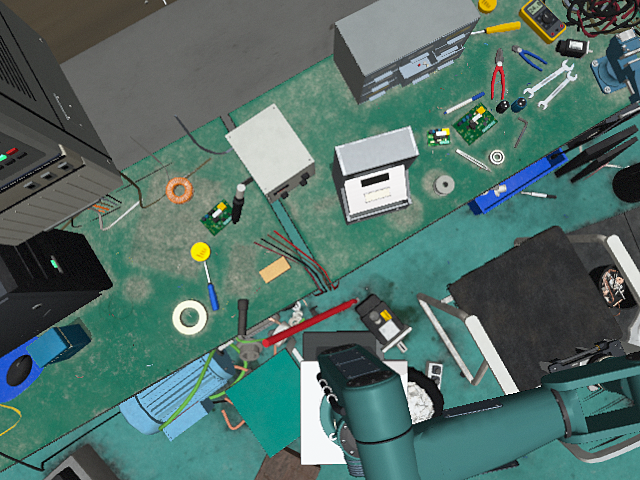

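The top view shows the cabinet at about (375,172) with its bin front facing down-image and the pad at (378,180). The carton is at (273,269), the tin at (200,252), the torch at (242,317) and the spool at (445,184). Next I'll take enlarged crops to get the corners.

```bash
cat > h.py <<'E'
import numpy as np,cv2
from bench import robot, cam, telemetry, workorder
def ray(s,u,v):
    K=np.array([[s["fx"],0,s["cx"]],[0,s["fy"],s["cy"]],[0,0,1]])
    p=cv2.undistortPoints(np.array([[[u,v]]],float),K,np.array([s["k1"],0,0,0.]))[0,0]
    E=np.array(s["extrinsics"]);R=E[:3,:3];return -R.T@E[:3,3],R.T@np.array([p[0],p[1],1])
def plane(s,u,v,z):
    c,d=ray(s,u,v);return c+d*(z-c[2])/d[2]
def tri(r1,r2):
    (c1,d1),(c2,d2)=r1,r2
    t=np.linalg.lstsq(np.c_[d1,-d2],c2-c1,rcond=None)[0]
    a,b=c1+d1*t[0],c2+d2*t[1];return (a+b)/2,np.linalg.norm(a-b)
def proj(s,P):
    E=np.array(s["extrinsics"]);q=E[:3,:3]@P+E[:3,3];x,y=q[:2]/q[2];f=1+s["k1"]*(x*x+y*y)
    return s["fx"]*x*f+s["cx"],s["fy"]*y*f+s["cy"]
E
python3 - <<'E'
import cv2,numpy as np
t=cv2.imread("pics/top0.png");s=cv2.imread("pics/scene0.png")
r=lambda i,x,y,w,h,k:cv2.resize(i[y:y+h,x:x+w],None,fx=k,fy=k,interpolation=cv2.INTER_CUBIC)
a=r(t,250,120,170,165,3.6)[:594,:]
b=r(s,255,145,80,192,3.0)
c=np.zeros((594,800,3),np.uint8);c[:,:400]=r(t,325,120,100,110,4)[:440].shape[0] and 0
c[:440,:400]=r(t,325,120,100,110,4);c[440:594,:200]=r(t,250,250,50,38,4)[:152].repeat(1,0)[:154] if False else 0
c[440:592,:200]=r(t,250,250,50,38,4)
c[:480,400:720]=r(s,255,145,80,120,4)
c[440:592,200:400]=r(s,295,293,50,38,4)
cv2.imwrite("pics/crop0.png",c)
E
```

```text
(no output)
```

View pics/crop0.png

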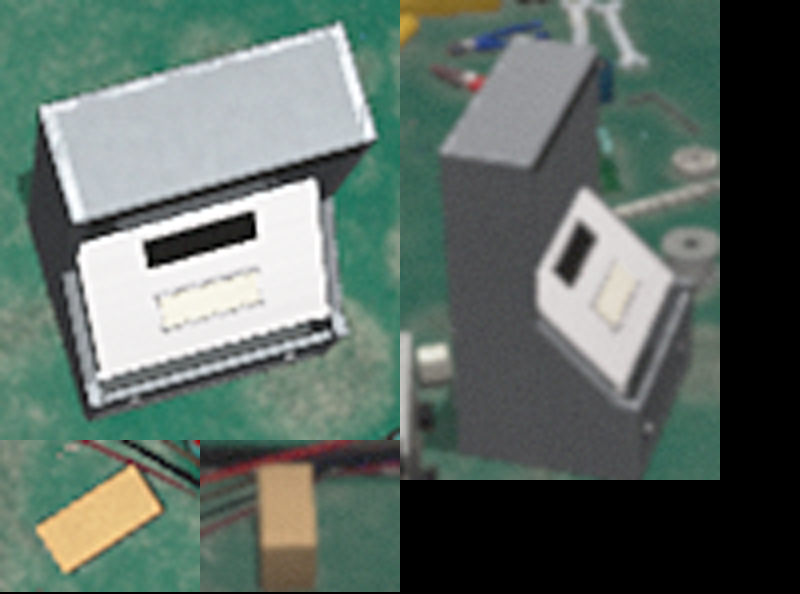

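Crop: the pad's corners in the top view are about (361,180), (388.5,173), (389,179) and (362,187). The carton's top corners are about (259,272), (284,256), (290,268) and (266.5,283). I'll measure both with masks.

```bash
python3 - <<'E'
from h import *
T=cam.snapshot("top");S=cam.snapshot("scene")
def blob(s,m,box):
    x0,y0,x1,y1=box;M=np.zeros(m.shape,np.uint8);M[y0:y1,x0:x1]=m[y0:y1,x0:x1]
    n,l,st,c=cv2.connectedComponentsWithStats(M);i=1+np.argmax(st[1:,4]);
    pts=np.argwhere(l==i)[:,::-1].astype(np.float32);return c[i],st[i,4],cv2.minAreaRect(pts)
g=lambda s:s["color"].max(2)
pt=blob(T,(g(T)<100).astype(np.uint8),(357,170,393,190));ps=blob(S,(g(S)<95).astype(np.uint8),(291,197,308,220))
print(pt,ps);P,e=tri(ray(T,*pt[0]),ray(S,*ps[0]));print("pad",P,e)
P2=plane(T,*pt[0],.1636);print("pad by z",P2)
hsv=cv2.cvtColor(T["color"],cv2.COLOR_BGR2HSV)
c=blob(T,cv2.inRange(hsv,(8,70,120),(25,255,255)),(252,248,298,290));print(c)
b=cv2.boxPoints(c[2]);B=np.array([plane(T,*p,.05) for p in b]);print(B,B.mean(0));print(plane(T,*c[0],.05))
print(np.linalg.norm(np.diff(B,axis=0),axis=1))
for p in [(40,105),(340,25),(376,138),(78,222)]: print("top",plane(T,325+p[0]/4,120+p[1]/4,.31))
for p in [(144,241),(254,212),(257,237),(149,268)]: print("padc",plane(T,325+p[0]/4,120+p[1]/4,.1636))
print("tin",plane(T,200,252,.022),"torch",plane(T,240,300,.03),plane(T,243,333,.03),"spool",plane(T,445,184,.036))
E
cat >> h.py <<'E'
C=np.array([.6630,-.0525]);CY=.268
def rot(a): return np.array([[np.cos(a),-np.sin(a)],[np.sin(a),np.cos(a)]])
def W(x,y,z): return np.r_[C+rot(CY)@[x,y],z]
def L(p): return np.r_[rot(-CY)@(np.array(p[:2])-C),p[2]]
def go(yaw,*pts):
    o=telemetry.get_obs();p=np.array(o["tool_pos"]);y0=o["ee_rot"][2]
    print("t",o["time"],"local",L(p).round(4),"rpy",np.round(o["ee_rot"],3),"turn tool z",round(-(yaw-y0),3))
    for q in pts:
        d=np.array(q)-p;a=rot(-yaw)@d[:2];print("d tool",np.round([a[0],-a[1],-d[2]],4),"n",np.ceil(np.linalg.norm(d)/.0415));p=np.array(q)
E
python3 -c "
from h import *
go(.268,W(-.16,0,.2),W(-.055,0,.145))"
```

```text
t 0.2 local [-0.581  -0.3217  0.2048] rpy [-3.14  -0.     0.349] turn tool z 0.081
d tool [ 0.421  -0.3217  0.0048] n 13.0
d tool [0.105 0.    0.055] n 3.0
```

The rows are not in the units I measure in: turns go in shares of pi/2 rad. I convert before sending: 0.081 rad / 1.5708 = 0.0516.

```bash
echo '[{"jaw":0, "spin":0.0516}, {"jaw":0, "xyz":[0.0301, -0.023, 0]}, {"jaw":0, "xyz":[0.0301, -0.023, 0]}, {"jaw":0, "xyz":[0.0301, -0.023, 0]}, {"jaw":0, "xyz":[0.0301, -0.023, 0]}, {"jaw":0, "xyz":[0.0301, -0.023, 0]}, {"jaw":0, "xyz":[0.0301, -0.023, 0]}, {"jaw":0, "xyz":[0.0301, -0.023, 0]}, {"jaw":0, "xyz":[0.0301, -0.023, 0]}, {"jaw":0, "xyz":[0.0301, -0.023, 0]}, {"jaw":0, "xyz":[0.0301, -0.023, 0]}, {"jaw":0, "xyz":[0.0301, -0.023, 0]}, {"jaw":0, "xyz":[0.0301, -0.023, 0]}, {"jaw":0, "xyz":[0.0301, -0.023, 0]}, {"jaw":0, "xyz":[0.0301, -0.023, 0]}, {"jaw":0}]' > path.dat && python3 nudge.py path.dat; python3 -c "
from h import *
go(.268,W(-.055,0,.145),W(-.047,0,.13))"
```

```text
time: 1.53
tool_pos: [0.5117, -0.0895, 0.2048]
ee_rot: [-3.139, -0.002, 0.275]
wrist_force: [-0.5, -0.7, -0.2]
width: 0.0002
finger_force: 0.0
t 1.5333 local [-0.1557  0.0044  0.2048] rpy [-3.139e+00 -2.000e-03  2.750e-01] turn tool z 0.007
d tool [0.1007 0.0044 0.0598] n 3.0
d tool [ 0.008 -0.     0.015] n 1.0
```

```bash
echo '[{"jaw":0, "xyz":[0.03, 0.001, 0.015]}, {"jaw":0, "xyz":[0.03, 0.001, 0.015]}, {"jaw":0, "xyz":[0.03, 0.001, 0.015]}, {"jaw":0, "xyz":[0.012, 0.001, 0.015]}, {"jaw":0, "xyz":[0.003, 0, 0.005]}, {"jaw":0}]' > path.dat && python3 nudge.py path.dat; python3 -c "
from h import *
go(.268,W(-.044,0,.13))"
```

```text
time: 2.03
tool_pos: [0.6102, -0.071, 0.1376]
ee_rot: [-3.139, 0.005, 0.268]
wrist_force: [0.2, -0.3, 0.5]
width: 0.0005
finger_force: 0.0
t 2.0333 local [-0.0558 -0.0039  0.1376] rpy [-3.139  0.005  0.268] turn tool z -0.0
d tool [ 0.0118 -0.0039  0.0076] n 1.0
```

```bash
echo '[{"jaw":0, "xyz":[0.005, -0.002, 0.003]}, {"jaw":0, "xyz":[0.005, -0.002, 0.003]}, {"jaw":0}]' > path.dat && python3 nudge.py path.dat; for i in 1; do :; done; echo '[{"jaw":0, "xyz":[0.001, 0, 0.002]}, {"jaw":0, "xyz":[0.001, 0, 0.002]}, {"jaw":0}]' > path.dat && python3 nudge.py path.dat; python3 -c "
from h import *
go(.268)"
```

```text
time: 2.28
tool_pos: [0.6203, -0.0643, 0.1353]
ee_rot: [3.141, -0.001, 0.268]
wrist_force: [-0.3, 0.2, 0.6]
width: 0.0006
finger_force: 0.0
time: 2.53
tool_pos: [0.6218, -0.064, 0.1306]
ee_rot: [3.141, -0.0, 0.268]
wrist_force: [0.2, -0.2, -0.5]
width: 0.0004
finger_force: 0.0
t 2.5333 local [-0.0428 -0.0002  0.1306] rpy [ 3.141 -0.     0.268] turn tool z -0.0
```

Next to the body limit; now straight down in small rows until contact.

```bash
echo '[{"jaw":0, "xyz":[0, 0, 0.002]}, {"jaw":0, "xyz":[0, 0, 0.002]}, {"jaw":0}]' > path.dat && python3 nudge.py path.dat; echo '[{"jaw":0, "xyz":[0, 0, 0.002]}, {"jaw":0}]' > path.dat && python3 nudge.py path.dat; echo '[{"jaw":0, "xyz":[0, 0, 0.002]}, {"jaw":0}]' > path.dat && python3 nudge.py path.dat;echo '[{"jaw":0, "xyz":[0, 0, 0.001]}, {"jaw":0}]' > path.dat && python3 nudge.py path.dat
```

```text
time: 2.78
tool_pos: [0.6217, -0.064, 0.1261]
ee_rot: [-3.142, 0.001, 0.268]
wrist_force: [-0.9, 0.6, 1.5]
width: 0.0004
finger_force: 0.3
time: 2.95
tool_pos: [0.6222, -0.064, 0.1257]
ee_rot: [3.141, -0.001, 0.268]
wrist_force: [-2.4, 0.5, 3.5]
width: 0.0003
finger_force: 1.9
time: 3.12
tool_pos: [0.6224, -0.064, 0.1253]
ee_rot: [3.14, -0.002, 0.268]
wrist_force: [-3.4, 1.3, 8.1]
width: 0.0005
finger_force: 4.1
time: 3.28
tool_pos: [0.6225, -0.0639, 0.1251]
ee_rot: [3.14, -0.003, 0.268]
wrist_force: [-4.4, -0.0, 11.2]
width: 0.0003
finger_force: 5.2
```

```bash
for i in 1; do echo '[{"jaw":0, "xyz":[0.001, 0, 0.001]}, {"jaw":0, "xyz":[0.001, 0, 0.001]}, {"jaw":0}]' > path.dat && python3 nudge.py path.dat;echo '[{"jaw":0, "xyz":[0.001, 0, 0.001]}, {"jaw":0, "xyz":[0.001, 0, 0.001]}, {"jaw":0}]' > path.dat && python3 nudge.py path.dat; done
```

```text
time: 3.53
tool_pos: [0.6242, -0.0635, 0.1238]
ee_rot: [3.14, -0.003, 0.268]
wrist_force: [-4.8, 0.9, 12.9]
width: 0.0002
finger_force: 6.5
time: 3.78
tool_pos: [0.6256, -0.0631, 0.1225]
ee_rot: [3.14, -0.002, 0.268]
wrist_force: [-7.9, -0.2, 16.5]
width: 0.0005
finger_force: 8.6
```

```bash
echo '[{"jaw":0, "xyz":[0, 0, 0.0015]}, {"jaw":0}]' > path.dat && python3 nudge.py path.dat;echo '[{"jaw":0, "xyz":[0, 0, 0.0015]}, {"jaw":0}]' > path.dat && python3 nudge.py path.dat; python3 -c "
from h import *
go(.268); cv2.imwrite('pics/p1.png',cam.snapshot('scene')['color'][140:290,240:400].repeat(3,0).repeat(3,1))"
```

```text
time: 3.95
tool_pos: [0.6256, -0.0631, 0.1224]
ee_rot: [3.139, -0.003, 0.268]
wrist_force: [-9.8, 0.4, 20.0]
width: 0.0002
finger_force: 10.5
time: 4.12
tool_pos: [0.6257, -0.0631, 0.1223]
ee_rot: [3.139, -0.003, 0.268]
wrist_force: [-12.7, 2.4, 23.1]
width: 0.0007
finger_force: 12.4
t 4.1167 local [-0.0388 -0.0003  0.1223] rpy [ 3.139e+00 -3.000e-03  2.680e-01] turn tool z -0.0
```

View pics/p1.png

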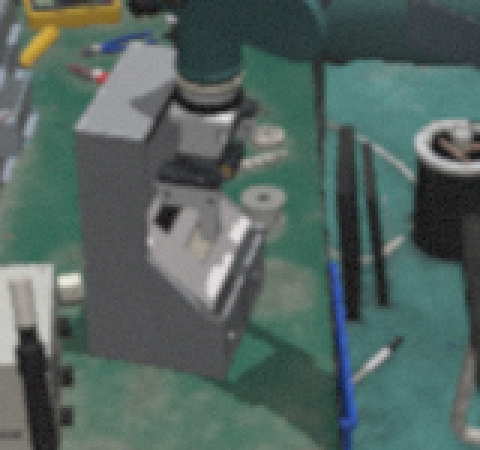

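The bin is seated on its stop: the force rises and the tip no longer moves. The picture shows the tool in front of the bin at about (200,190 in the crop), with the body just clear of the overhang. Now I back off.

In the tool's units: -0.125 rad / 1.5708 = -0.0796.

```bash
echo '[{"jaw":0, "xyz":[-0.008, 0, -0.008]}, {"jaw":0, "xyz":[-0.028, 0, -0.028]}, {"jaw":0, "xyz":[-0.035, 0, -0.02]}, {"jaw":0, "xyz":[-0.035, 0, -0.02]}, {"jaw":0, "xyz":[-0.035, 0, -0.02]}, {"jaw":0.07, "xyz":[-0.02, 0, -0.01]}, {"jaw":0.07, "spin":-0.0796}, {"jaw":0.07, "spin":-0.0796}, {"jaw":0.07, "spin":-0.0796}, {"jaw":0.07, "spin":-0.0796}, {"jaw":0.07, "spin":-0.0796}, {"jaw":0.07, "spin":-0.0796}, {"jaw":0.07, "spin":-0.0796}, {"jaw":0.07, "spin":-0.0796}, {"jaw":0.07, "spin":-0.0796}, {"jaw":0.07, "spin":-0.0796}, {"jaw":0.07, "spin":-0.0796}, {"jaw":0.07, "spin":-0.0796}, {"jaw":0.07, "spin":-0.0796}, {"jaw":0.07, "spin":-0.0796}]' > path.dat && python3 nudge.py path.dat
python3 - <<'E'
from h import *
T=cam.snapshot("top");S=cam.snapshot("scene")
c=np.zeros((480,800,3),np.uint8);c[:,:400]=cv2.resize(T["color"][110:230,320:420],None,fx=4,fy=4);c[:,400:]=cv2.resize(S["color"][145:265,250:350],None,fx=4,fy=4)
cv2.imwrite("pics/p2.png",c)
ca=np.array([.4228,.2320]);g=ca+.01*np.array([np.cos(2.156),np.sin(2.156)])
go(2.156,np.r_[g,.13],np.r_[g,.018])
E
```

```text
time: 5.83
tool_pos: [0.4705, -0.1054, 0.2201]
ee_rot: [-3.141, -0.0, 2.024]
wrist_force: [0.2, 0.3, -0.9]
width: 0.07
finger_force: 0.0
t 5.9333 local [-1.997e-01 -1.000e-04  2.201e-01] rpy [-3.141 -0.     2.017] turn tool z -0.139
d tool [0.3176 0.1467 0.0901] n 9.0
d tool [ 0.    -0.     0.112] n 3.0
```

View pics/p2.png

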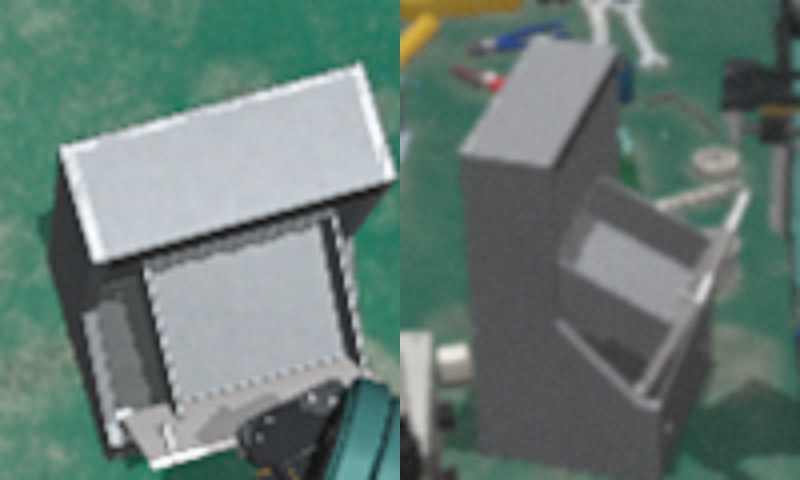

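The bin swung fully out, with its pocket floor centred near (383,189) in the top view. On to the carton.

In the tool's units: -0.125 rad / 1.5708 = -0.0796.

```bash
echo '[{"jaw":0.07, "spin":-0.0796}, {"jaw":0.07, "spin":-0.0089}, {"jaw":0.07, "xyz":[0.0353, 0.0163, 0.01]}, {"jaw":0.07, "xyz":[0.0353, 0.0163, 0.01]}, {"jaw":0.07, "xyz":[0.0353, 0.0163, 0.01]}, {"jaw":0.07, "xyz":[0.0353, 0.0163, 0.01]}, {"jaw":0.07, "xyz":[0.0353, 0.0163, 0.01]}, {"jaw":0.07, "xyz":[0.0353, 0.0163, 0.01]}, {"jaw":0.07, "xyz":[0.0353, 0.0163, 0.01]}, {"jaw":0.07, "xyz":[0.0353, 0.0163, 0.01]}, {"jaw":0.07, "xyz":[0.0353, 0.0163, 0.01]}, {"jaw":0.07}, {"jaw":0.07}]' > path.dat && python3 nudge.py path.dat
python3 - <<'E'
from h import *
T=cam.snapshot("top");print("floor",L(plane(T,383,189,.1254)))
ca=np.array([.4228,.2320]);g=ca+.01*np.array([np.cos(2.156),np.sin(2.156)])
go(2.156,np.r_[g,.018])
E
```

```text
time: 7.02
tool_pos: [0.4159, 0.2416, 0.1294]
ee_rot: [-3.139, 0.0, 2.158]
wrist_force: [0.8, -0.3, 0.4]
width: 0.0699
finger_force: 0.0
floor [-0.0250876  -0.02124335  0.1254    ]
t 7.0667 local [-0.1598  0.3478  0.1301] rpy [-3.141e+00  1.000e-03  2.156e+00] turn tool z -0.0
d tool [-0.0004  0.0003  0.1121] n 3.0
```

```bash
echo '[{"jaw":0.07, "xyz":[0, 0, 0.04]}, {"jaw":0.07, "xyz":[0, 0, 0.04]}, {"jaw":0.07, "xyz":[0, 0, 0.032]}, {"jaw":0.07}, {"jaw":0.07}, {"jaw":0}, {"jaw":0}, {"jaw":0}, {"jaw":0}, {"jaw":0}, {"jaw":0}]' > path.dat && python3 nudge.py path.dat
python3 - <<'E'
from h import *
T=cam.snapshot("top");S=cam.snapshot("scene")
c=np.zeros((480,800,3),np.uint8);c[:,:400]=cv2.resize(T["color"][110:230,320:420],None,fx=4,fy=4);c[:,400:]=cv2.resize(S["color"][145:265,250:350],None,fx=4,fy=4)
cv2.imwrite("pics/p3.png",c);go(2.156)
E
```

```text
time: 7.98
tool_pos: [0.418, 0.2408, 0.0198]
ee_rot: [3.139, 0.001, 2.157]
wrist_force: [0.1, 0.5, 3.8]
width: 0.04
finger_force: 30.0
t 8.0833 local [-0.1586  0.3477  0.0198] rpy [3.139e+00 1.000e-03 2.157e+00] turn tool z 0.001
```

View pics/p3.png

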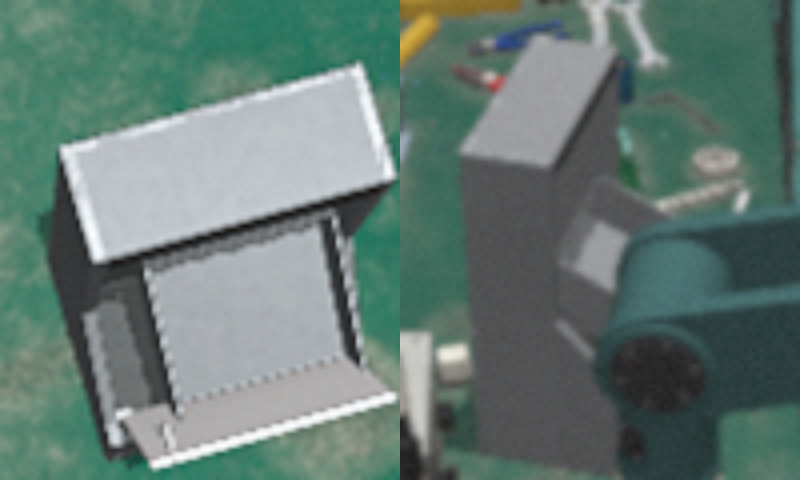

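Carton is gripped (40 mm, 30 N) and the view of the open bin is clear. The panel's top edge runs (155,465) to (397,397) in the crop, and the pocket rims start at (178,415) and (362,368). I'll check these against the expected geometry.

Run:
```python
from h import *
T=cam.snapshot("top")
f=lambda u,v,z:print(u,v,L(plane(T,320+u/4,110+v/4,z)).round(4))
f(155,465,.194);f(397,397,.194);f(178,415,.14);f(362,368,.14);f(148,270,.187);f(335,215,.187)
a=3.41
go(2.156,np.r_[telemetry.get_obs()["tool_pos"][:2],.25])
p=W(-.15,0,.25);print(p);print(np.arctan2(p[1],p[0]))
```

```text
155 465 [-0.1142  0.081   0.194 ]
397 397 [-0.1138 -0.0863  0.194 ]
178 415 [-0.0801  0.0501  0.14  ]
362 368 [-0.0829 -0.0819  0.14  ]
148 270 [0.0142 0.0484 0.187 ]
335 215 [ 0.0165 -0.0832  0.187 ]
t 8.1333 local [-0.1586  0.3476  0.0198] rpy [3.139e+00 1.000e-03 2.157e+00] turn tool z 0.001
d tool [ 0.     -0.     -0.2302] n 6.0
[ 0.51835464 -0.0922205   0.25      ]
-0.17606785232713587
```

In the tool's units: -0.125 rad / 1.5708 = -0.0796.

```bash
echo '[{"jaw":0, "xyz":[0, 0, -0.03]}, {"jaw":0, "xyz":[0, 0, -0.035], "spin":-0.0796}, {"jaw":0, "xyz":[0, 0, -0.035], "spin":-0.0796}, {"jaw":0, "xyz":[0, 0, -0.035], "spin":-0.0796}, {"jaw":0, "xyz":[0, 0, -0.035], "spin":-0.0796}, {"jaw":0, "xyz":[0, 0, -0.035], "spin":-0.0796}, {"jaw":0, "xyz":[0, 0, -0.035], "spin":-0.0796}, {"jaw":0, "xyz":[0, 0, -0.01], "spin":-0.0796}, {"jaw":0, "spin":-0.0796}, {"jaw":0, "spin":-0.0796}, {"jaw":0, "spin":-0.0796}, {"jaw":0, "spin":-0.0025}, {"jaw":0}]' > path.dat && python3 nudge.py path.dat
python3 - <<'E'
from h import *
go(3.41,W(-.14,-.016,.265),W(-.06,-.016,.235),W(-.044,-.016,.165))
E
```

```text
time: 9.22
tool_pos: [0.4168, 0.2404, 0.2679]
ee_rot: [-3.141, -0.001, -2.875]
wrist_force: [-0.3, -0.1, -1.5]
width: 0.0397
finger_force: 30.0
t 9.2167 local [-0.1598  0.3476  0.2679] rpy [-3.141e+00 -1.000e-03 -2.875e+00] turn tool z -6.285
d tool [-0.0197 -0.3636  0.0029] n 9.0
d tool [-0.08 -0.    0.03] n 3.0
d tool [-0.016 -0.     0.07 ] n 2.0
```

```bash
echo '[{"jaw":0, "xyz":[-0.002, -0.0364, 0]}, {"jaw":0, "xyz":[-0.002, -0.0364, 0]}, {"jaw":0, "xyz":[-0.002, -0.0364, 0]}, {"jaw":0, "xyz":[-0.002, -0.0364, 0]}, {"jaw":0, "xyz":[-0.002, -0.0364, 0]}, {"jaw":0, "xyz":[-0.002, -0.0364, 0]}, {"jaw":0, "xyz":[-0.002, -0.0364, 0]}, {"jaw":0, "xyz":[-0.002, -0.0364, 0]}, {"jaw":0, "xyz":[-0.002, -0.0364, 0]}, {"jaw":0, "xyz":[-0.002, -0.0364, 0]}, {"jaw":0, "xyz":[-0.026, 0, 0.01]}, {"jaw":0, "xyz":[-0.026, 0, 0.01]}, {"jaw":0, "xyz":[-0.026, 0, 0.01]}, {"jaw":0}, {"jaw":0}]' > path.dat && python3 nudge.py path.dat
python3 - <<'E'
from h import *
go(3.41,W(-.044,-.016,.165))
T=cam.snapshot("top");S=cam.snapshot("scene")
c=np.zeros((480,800,3),np.uint8);c[:,:400]=cv2.resize(T["color"][110:230,320:420],None,fx=4,fy=4);c[:,400:]=cv2.resize(S["color"][145:265,250:350],None,fx=4,fy=4)
cv2.imwrite("pics/p4.png",c)
E
```

```text
time: 10.47
tool_pos: [0.6083, -0.0841, 0.2358]
ee_rot: [3.139, -0.005, -2.874]
wrist_force: [0.0, 0.2, -0.3]
width: 0.0396
finger_force: 30.0
t 10.4667 local [-0.0611 -0.016   0.2358] rpy [ 3.139 -0.005 -2.874] turn tool z -6.284
d tool [-0.0171 -0.      0.0708] n 2.0
```

View pics/p4.png

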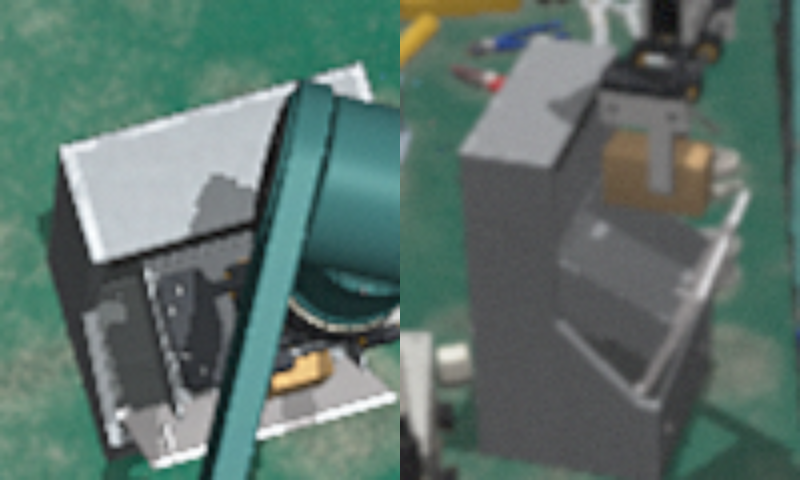

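The carton hangs over the pocket, clear of the overhang and the panel. Lowering now.

```bash
echo '[{"jaw":0, "xyz":[-0.003, 0, 0.015]}, {"jaw":0, "xyz":[-0.004, 0, 0.015]}, {"jaw":0, "xyz":[-0.004, 0, 0.015]}, {"jaw":0, "xyz":[-0.003, 0, 0.012]}, {"jaw":0, "xyz":[-0.002, 0, 0.006]}, {"jaw":0}, {"jaw":0}]' > path.dat && python3 nudge.py path.dat; echo '[{"jaw":0, "xyz":[0, 0, 0.003]}, {"jaw":0}]' > path.dat && python3 nudge.py path.dat; python3 -c "
from h import *
go(3.41)"
```

```text
time: 11.15
tool_pos: [0.6236, -0.0803, 0.1761]
ee_rot: [-3.141, 0.0, -2.873]
wrist_force: [0.2, -0.1, -0.3]
width: 0.0395
finger_force: 30.0
time: 11.32
tool_pos: [0.624, -0.0804, 0.1733]
ee_rot: [-3.141, 0.001, -2.873]
wrist_force: [-0.4, -0.2, -0.2]
width: 0.0396
finger_force: 30.0
t 11.3167 local [-0.045  -0.0166  0.1733] rpy [-3.141e+00  1.000e-03 -2.873e+00] turn tool z -6.283
```

```bash
echo '[{"jaw":0, "xyz":[0, 0, 0.004]}, {"jaw":0, "xyz":[0, 0, 0.004]}, {"jaw":0}]' > path.dat && python3 nudge.py path.dat; echo '[{"jaw":0, "xyz":[0, 0, 0.002]}, {"jaw":0, "xyz":[0, 0, 0.002]}, {"jaw":0}]' > path.dat && python3 nudge.py path.dat;  python3 -c "
from h import *
go(3.41)"
```

```text
time: 11.57
tool_pos: [0.6233, -0.0801, 0.1634]
ee_rot: [3.141, -0.001, -2.872]
wrist_force: [-0.2, 0.7, -0.7]
width: 0.0397
finger_force: 30.0
time: 11.82
tool_pos: [0.6236, -0.0802, 0.1599]
ee_rot: [3.141, -0.001, -2.872]
wrist_force: [0.2, -0.6, -1.0]
width: 0.04
finger_force: 30.0
t 11.8167 local [-0.0454 -0.0162  0.1599] rpy [ 3.141e+00 -1.000e-03 -2.872e+00] turn tool z -6.282
```

```bash
echo '[{"jaw":0, "xyz":[0, 0, 0.002]}, {"jaw":0, "xyz":[0, 0, 0.002]}, {"jaw":0}]' > path.dat && python3 nudge.py path.dat; echo '[{"jaw":0, "xyz":[0, 0, 0.002]}, {"jaw":0, "xyz":[0, 0, 0.001]}, {"jaw":0}]' > path.dat && python3 nudge.py path.dat;  python3 -c "
from h import *
go(3.41)"
```

```text
time: 12.07
tool_pos: [0.6236, -0.0801, 0.1559]
ee_rot: [3.141, -0.001, -2.872]
wrist_force: [0.9, -0.8, -0.8]
width: 0.0396
finger_force: 30.0
time: 12.32
tool_pos: [0.624, -0.0803, 0.1545]
ee_rot: [-3.141, 0.001, -2.872]
wrist_force: [-2.4, -0.0, 3.0]
width: 0.04
finger_force: 30.0
t 12.3167 local [-0.0449 -0.0165  0.1545] rpy [-3.141e+00  1.000e-03 -2.872e+00] turn tool z -6.282
```

```bash
echo '[{"jaw":0.062}, {"jaw":0.062}, {"jaw":0.062}, {"jaw":0.062}, {"jaw":0.062}, {"jaw":0.062, "xyz":[0.003, 0, -0.008]}, {"jaw":0.062, "xyz":[0.008, 0, -0.025]}, {"jaw":0.062, "xyz":[0.01, 0, -0.035]}, {"jaw":0.062, "xyz":[0.01, 0, -0.035]}, {"jaw":0.062, "xyz":[0.03, 0, -0.02]}, {"jaw":0.0, "xyz":[0.04, 0, 0]}, {"jaw":0, "xyz":[0.04, 0, 0]}, {"jaw":0, "xyz":[0.03, 0, 0]}, {"jaw":0}, {"jaw":0}]' > path.dat && python3 nudge.py path.dat
python3 - <<'E'
from h import *
go(3.41,W(-.19,0,.17))
T=cam.snapshot("top");S=cam.snapshot("scene")
c=np.zeros((480,800,3),np.uint8);c[:,:400]=cv2.resize(T["color"][110:230,320:420],None,fx=4,fy=4);c[:,400:]=cv2.resize(S["color"][145:265,250:350],None,fx=4,fy=4)
cv2.imwrite("pics/p5.png",c)
E
```

```text
time: 13.57
tool_pos: [0.4582, -0.126, 0.2779]
ee_rot: [-3.14, 0.003, -2.874]
wrist_force: [0.6, -0.5, 0.7]
width: 0.032
finger_force: 0.0
t 13.5667 local [-0.217  -0.0166  0.2779] rpy [-3.140e+00  3.000e-03 -2.874e+00] turn tool z -6.284
d tool [-0.027   0.0166  0.1079] n 3.0
```

View pics/p5.png

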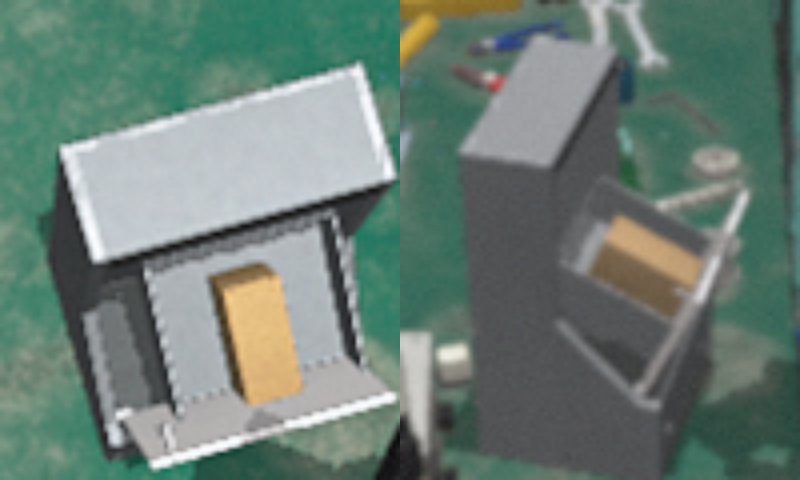

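The carton lies flat in the pocket, against the front panel. Now I bring the closed fingers in front of the bin and push.

```bash
echo '[{"jaw":0, "xyz":[0, 0.003, 0.035]}, {"jaw":0, "xyz":[0, 0.003, 0.035]}, {"jaw":0, "xyz":[0, 0.003, 0.035]}, {"jaw":0, "xyz":[0, 0.003, 0.033]}, {"jaw":0, "xyz":[-0.02, 0, 0]}, {"jaw":0, "xyz":[-0.02, 0, 0]}, {"jaw":0, "xyz":[-0.02, 0, 0]}, {"jaw":0, "xyz":[-0.01, 0, 0]}, {"jaw":0, "xyz":[-0.01, 0, 0]}, {"jaw":0}]' > path.dat && python3 nudge.py path.dat; python3 -c "
from h import *
go(3.41,W(-.05,-.004,.14),W(-.043,-.004,.13))"
```

```text
time: 14.5
tool_pos: [0.5346, -0.0922, 0.138]
ee_rot: [3.141, -0.0, -2.871]
wrist_force: [-0.8, -0.2, 0.5]
width: 0.0003
finger_force: 0.0
t 14.5 local [-0.1343 -0.0043  0.138 ] rpy [ 3.141 -0.    -2.871] turn tool z -6.281
d tool [-0.0843  0.0002 -0.002 ] n 3.0
d tool [-0.007 -0.     0.01 ] n 1.0
```

```bash
echo '[{"jaw":0, "xyz":[-0.006, 0, 0]}, {"jaw":0, "xyz":[-0.006, 0, 0]}, {"jaw":0, "xyz":[-0.006, 0, 0]}, {"jaw":0, "xyz":[-0.006, 0, 0]}, {"jaw":0, "xyz":[-0.006, 0, 0]}, {"jaw":0, "xyz":[-0.006, 0, 0]}, {"jaw":0}]' > path.dat && python3 nudge.py path.dat; echo '[{"jaw":0, "xyz":[-0.006, 0, 0]}, {"jaw":0, "xyz":[-0.006, 0, 0]}, {"jaw":0, "xyz":[-0.006, 0, 0]}, {"jaw":0, "xyz":[-0.006, 0, 0]}, {"jaw":0, "xyz":[-0.006, 0, 0]}, {"jaw":0}]' > path.dat && python3 nudge.py path.dat;  python3 -c "
from h import *
go(3.41,W(-.05,-.004,.14),W(-.043,-.004,.13))"
```

```text
time: 15.08
tool_pos: [0.5665, -0.0844, 0.1403]
ee_rot: [-3.14, -0.003, -2.873]
wrist_force: [-6.3, -3.1, 5.3]
width: 0.0008
finger_force: 3.4
time: 15.58
tool_pos: [0.595, -0.0766, 0.1401]
ee_rot: [-3.14, -0.004, -2.874]
wrist_force: [-6.4, -1.2, 5.5]
width: 0.0006
finger_force: 3.8
t 15.5833 local [-0.0719 -0.0052  0.1401] rpy [-3.14  -0.004 -2.874] turn tool z -6.284
d tool [-0.0219  0.0012  0.0001] n 1.0
d tool [-0.007 -0.     0.01 ] n 1.0
```

```bash
echo '[{"jaw":0, "xyz":[-0.006, 0, 0]}, {"jaw":0, "xyz":[-0.006, 0, 0]}, {"jaw":0, "xyz":[-0.006, 0, 0]}, {"jaw":0, "xyz":[-0.005, 0, 0]}, {"jaw":0, "xyz":[-0.003, 0, 0.002]}, {"jaw":0}]' > path.dat && python3 nudge.py path.dat; echo '[{"jaw":0, "xyz":[0, 0, 0.003]}, {"jaw":0, "xyz":[0, 0, 0.003]}, {"jaw":0, "xyz":[0, 0, 0.003]}, {"jaw":0}]' > path.dat && python3 nudge.py path.dat;  python3 -c "
from h import *
go(3.41,W(-.043,-.004,.13))"
```

```text
time: 16.08
tool_pos: [0.6171, -0.0703, 0.1359]
ee_rot: [3.142, -0.011, -2.874]
wrist_force: [-10.2, -3.0, 2.5]
width: 0.0004
finger_force: 5.0
time: 16.42
tool_pos: [0.6218, -0.0692, 0.132]
ee_rot: [-3.139, 0.003, -2.873]
wrist_force: [-4.8, -0.2, 9.8]
width: 0.0004
finger_force: 4.8
t 16.4167 local [-0.0441 -0.0052  0.132 ] rpy [-3.139e+00  3.000e-03 -2.873e+00] turn tool z -6.283
d tool [-0.0011  0.0012  0.002 ] n 1.0
```

```bash
echo '[{"jaw":0, "xyz":[-0.001, 0, 0.002]}, {"jaw":0, "xyz":[-0.001, 0, 0.002]}, {"jaw":0, "xyz":[-0.001, 0, 0.002]}, {"jaw":0}]' > path.dat && python3 nudge.py path.dat; echo '[{"jaw":0, "xyz":[-0.0005, 0, 0.002]}, {"jaw":0, "xyz":[-0.0005, 0, 0.0015]}, {"jaw":0}]' > path.dat && python3 nudge.py path.dat; python3 -c "
from h import *
go(3.41,W(-.0388,-.004,.1223))"
```

```text
time: 16.75
tool_pos: [0.6267, -0.068, 0.1279]
ee_rot: [-3.138, 0.008, -2.873]
wrist_force: [-3.5, 0.5, 14.8]
width: 0.0006
finger_force: 5.7
time: 17.0
tool_pos: [0.6284, -0.0677, 0.125]
ee_rot: [-3.137, 0.01, -2.873]
wrist_force: [-1.9, 1.4, 14.7]
width: 0.0007
finger_force: 6.0
t 17.0 local [-0.0374 -0.0055  0.125 ] rpy [-3.137  0.01  -2.873] turn tool z -6.283
d tool [0.0014 0.0015 0.0027] n 1.0
```

```bash
echo '[{"jaw":0, "xyz":[0.0005, 0, 0.002]}, {"jaw":0, "xyz":[0.0005, 0, 0.002]}, {"jaw":0}]' > path.dat && python3 nudge.py path.dat; echo '[{"jaw":0, "xyz":[0, 0, 0.002]}, {"jaw":0, "xyz":[0, 0, 0.001]}, {"jaw":0}]' > path.dat && python3 nudge.py path.dat; python3 -c "
from h import *
go(3.41,W(-.0388,-.004,.1223))"
```

```text
time: 17.25
tool_pos: [0.6284, -0.0679, 0.1236]
ee_rot: [-3.136, 0.014, -2.872]
wrist_force: [-4.0, 1.9, 21.1]
width: 0.0003
finger_force: 9.0
time: 17.5
tool_pos: [0.6286, -0.0679, 0.1234]
ee_rot: [-3.135, 0.015, -2.872]
wrist_force: [-7.5, 2.3, 29.4]
width: 0.0005
finger_force: 13.1
t 17.5 local [-0.0373 -0.0057  0.1234] rpy [-3.135  0.015 -2.872] turn tool z -6.282
d tool [0.0015 0.0017 0.0011] n 1.0
```

Rigid stop again, at the same position as the first press. Letting go and looking.

```bash
echo '[{"jaw":0, "xyz":[0.004, 0, -0.006]}, {"jaw":0, "xyz":[0.008, 0, -0.01]}, {"jaw":0, "xyz":[0.03, 0, -0.025]}, {"jaw":0, "xyz":[0.035, 0, -0.02]}, {"jaw":0, "xyz":[0.035, 0, -0.02]}, {"jaw":0, "xyz":[0.035, 0, -0.02]}, {"jaw":0, "xyz":[0.035, 0, -0.01]}, {"jaw":0}, {"jaw":0}, {"jaw":0}, {"jaw":0}, {"jaw":0}, {"jaw":0}, {"jaw":0}, {"jaw":0}, {"jaw":0}, {"jaw":0}, {"jaw":0}, {"jaw":0}, {"jaw":0}]' > path.dat && python3 nudge.py path.dat
python3 - <<'E'
from h import *
go(3.41)
T=cam.snapshot("top");S=cam.snapshot("scene")
c=np.zeros((480,800,3),np.uint8);c[:,:400]=cv2.resize(T["color"][110:230,320:420],None,fx=4,fy=4);c[:,400:]=cv2.resize(S["color"][145:265,250:350],None,fx=4,fy=4)
cv2.imwrite("pics/p6.png",c)
m=np.zeros((480,640),np.uint8);m[170:190,357:393]=(T["color"].max(2)<100)[170:190,357:393]
print(np.argwhere(m).mean(0)[::-1],m.sum())
E
```

```text
time: 19.17
tool_pos: [0.449, -0.116, 0.2221]
ee_rot: [-3.141, 0.0, -2.872]
wrist_force: [0.3, -0.1, 0.6]
width: 0.0006
finger_force: 0.0
t 19.1667 local [-0.2231 -0.0046  0.2221] rpy [-3.141  0.    -2.872] turn tool z -6.282
[372.5173913 178.2      ] 230
```

View pics/p6.png

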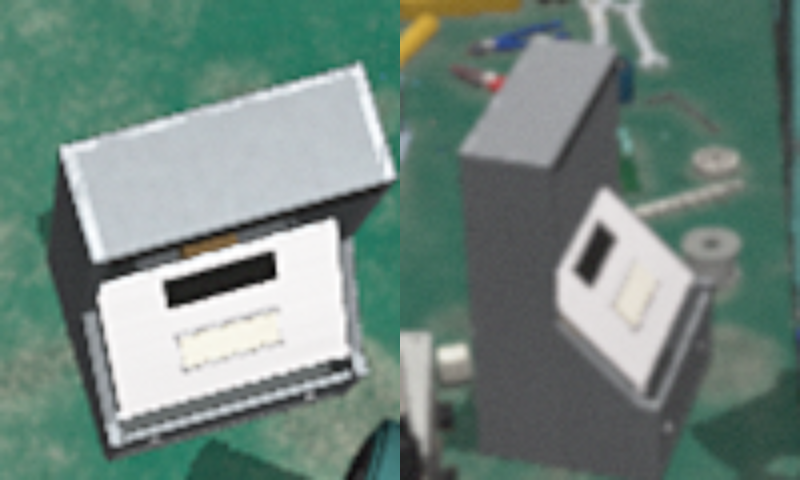

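The bin is shut. The pad centre is at about (375.2,179.8) in the top view, the same as at the start, and it is holding after 1.3 s with the arm away. The carton is just visible inside, behind the front.

```bash
python3 -c "
from bench import robot, cam, telemetry, workorder
print(workorder.close_job())"
```

```text
the job is handed in; nothing more can be done
None
```

The carton is in the bin, and the bin is shut and was still closed 1.3 s after I let go; I handed the job in about 19 s into the 56 s limit. Both presses were on the front panel below the pad, because the interface cannot tilt the tool, and the torch, spool and tin were not touched.

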